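Shim the rocking proof press with a wooden wedge

ROBOT

A 6-joint arm with a two-finger parallel gripper is mounted at the origin on a cart in front of the work surface, level with it; the furniture and walls round the work are solid. World frame = base frame: x ahead of the robot, y to its left, z up, the work surface at z = 0. Lengths are in m, angles in rad, forces in N, time in s.
With the tool pointing down it reaches from about 0.3 to 0.775 m from the base axis. Payload 14.6 kg.
Tool frame: the origin (TCP) lies between the finger pads; the fingertips stand ctrl.tip_extent ahead of it and the grasp point (between the pads) lies 3 mm ahead of it (ctrl.tip_extent is the distance from the TCP to the fingertips, in m); z points along the fingers, y is the line along which they close (so a half turn about z gives the same grasp; the last joint's range is limited). The gripper opens to 94 mm and grips with 3 to 60 N. Pads are 16 mm wide; open, the fingers measure 119 mm over their backs; the gripper's body (75 mm by 177 mm) begins 78 mm behind the grasp point.
Start: joints at [1.173, 0.3, 1.521, -0, 1.321, -0.067], TCP at [0.179, 0.52, 0.227] pointing down, gripper open.
Joint ranges: [-3.03, 3.03], [-0.79, 2.21], [0.23, 2.52], [-1.04, 4.18], [0, 3.07], [-2.55, 2.55]. Speed limits (rad/s): [2.22, 2.22, 2.57, 3.14, 3.14, 3.14].

INTERFACE

Orientations are given as [roll, pitch, yaw] about the fixed x, y, z axes, in that order (R = Rz(yaw) Ry(pitch) Rx(roll)).
In Python, from station import ctrl, camrig gives the robot as it stands (ctrl), with the cameras (camrig).
- The arm moves only by the tool shift_gripper, called after "Request:" by a JSON object that holds its "method" and its "body". Schema: {"type":"object","properties":{"ticks":{"type":"object","properties":{"tx":{"type":"array","items":{"type":"number"},"minItems":1,"maxItems":10},"ty":{"type":"array","items":{"type":"number"},"minItems":1,"maxItems":10},"tz":{"type":"array","items":{"type":"number"},"minItems":1,"maxItems":10},"drx":{"type":"array","items":{"type":"number"},"minItems":1,"maxItems":10},"dry":{"type":"array","items":{"type":"number"},"minItems":1,"maxItems":10},"drz":{"type":"array","items":{"type":"number"},"minItems":1,"maxItems":10}},"additionalProperties":false,"required":["tx","ty","tz","drx","dry","drz"]},"aperture":{"type":"number"},"grip_n":{"type":"number"},"only":{"type":"string"},"quiet":{"type":"boolean"},"lines":{"type":"string"}},"required":["ticks"],"additionalProperties":false}. ticks is an object with one list for each field, all of the same length, 1 to 10, a row being the entries at one place: tx, ty, tz (the shift in m), drx, dry, drz (a rotation vector in rad); each row shifts and turns the commanded pose from where the row before left it, along the tool's axes as they then stand; what a row does not reach is not made up. A row lasts 1/10 s, in which the tool goes at most 0.05 m and 0.15 rad, less where a joint would pass 70% of its speed; a pose out of reach is approached as far as the arm can. aperture is the finger opening in m, set as the call begins (left out keeps the last). The fingers move at their own pace and stop on an object; grip_n is the grip in N (left out, the last holds). Time passes only in rows, so rows that do not move let the fingers close. The tool returns the time, the measured TCP pose, the force, the opening and the grip force at its end. only (a regular expression) keeps the lines of the reply that match it, lines (a string "A,B") keeps lines A to B, and quiet returns only ok. Input that does not fit is refused with a message, and nothing moves.
- ctrl.get_obs(): the state, without advancing time (a new reading comes with each control period).
- camrig.camera(name): name is "scene" or "top" or "wrist"; returns a dict with "pixels" (384x512x3 uint8, blue, green, red), "fx", "fy", "cx", "cy" (pixels), "extrinsics" (4x4, takes a point from camera to world coordinates). Camera axes: x right, y up, looking along -z (the intrinsics and any distortion apply to the point x, -y, -z); pixel columns grow to the right and rows downward; lengths in m; the calibration is good to about 2 mm. A picture is of the moment at which its call begins. There is no depth.
- ctrl.hand_in(): hands the job in; it is judged then, once.
The state is a dict: "time_s": time; "qpos": joint angles; "joint_vel": joint speeds; "tau": joint torques, N m; "ee_pos": TCP position; "eef_rot": TCP orientation; "force": force on the tool from outside, world axes, zero at the start; "moment": the same for the moment, N m; "grip_width": finger opening in m; "grip_force": force on a finger pad.
Only numpy, scipy, OpenCV 4.12 (cv2) and the standard library are available. Lean on these libraries where they do the work, as an engineer would, in place of code of your own. Each camera call takes 0.05 s, during which the arm holds its last target. There are 200 camera calls.

TASK

The small proof press rocks, because the rubber pad under its front left foot is lost. With the fingertips only, gripping and picking up nothing, gently push the wooden wedge, thin end first, under that bare foot until it sits snug without jacking the press up; then press down firmly (10 to 20 N) for about a second on the front end of the press's left rail, over that foot, to prove that it no longer rocks, and let go. Do not shove the press along the bench, and leave the type form on its bed and the loose things beside it where they are.

Things in the scene. Friction and masses are not known exactly. Their poses are not given: they have to be found in the camera images.
- press: proof press, 6 kg, on the bench: dark iron bed 275 (x) x 212 (y) mm, underside 28 mm up, a rail along each side, pale cylinder (134 mm high) with side handles across its back. Origin: middle of footprint at bench height; x to its back (away from the robot at yaw 0), y left, z up. Square feet at x +-115, y +-85 mm; three on 8 mm rubber pads, the front left one bare.
- bare_foot (a point): centre of the flat underside (38 x 38 mm) of the press's front left foot lug (press frame x -115, y +85 mm), which has lost its pad and hangs 8 mm up. A level push of some 30 N slides the press. The press rests on the other three; unshimmed, 2 to 4 N down over this foot rock it down until the lug meets the bench, and it comes back when released
- rail_corner (a point): the spot to press on: top of the press's left rail near its front end (press frame x -105, y +94 mm), 68 mm above the bench, over the bare foot. The rail top is flat and 18 mm wide (y); a stop pin 8 mm thick and 10 mm high stands on it 26 mm in front of this spot
- wedge: loose wooden wedge, 95 mm long (x), 42 mm wide (y), about 60 g, flat underside on the bench: 19 mm high at the thick end (x -47.5 mm), sloping evenly to 2 mm at the thin end (x +47.5 mm). Origin: centre of its underside. Starts with the thin end roughly towards the bare foot, 15 to 40 mm short of its front edge, up to 18 mm to one side. Slides with under 1 N
- wedge_tip (a point): middle of the wedge's thin end, at bench height. Snug when about 33 mm of the wedge is under the foot (bare_foot then at x +33 mm in the wedge's frame): the slope meets the foot's front lower edge, and the push climbs within a few mm from under 1 N to 6 to 12 N, which is enough; the wedge then stays by friction
- wedge_tail (a point): middle of the wedge's upright thick end face (42 mm wide, 19 mm high), 9.5 mm above the bench: where to push
- form: tied form of set type, 68 x 111 x 25 mm, lying loose on the press bed (bed 44 mm above the bench); stays where it is. Origin: centre of its underside
- spacer: loose straight wooden spacing block, 101 x 27 x 16 mm, lying on the bench to the right of the wedge; too thick to go under; leave it. Origin: centre of its underside
- wood_letter: loose wooden type block, 46 x 33 x 25 mm, on the bench to the left of the wedge; leave it. Origin: centre of its underside
- loupe: loose black stand magnifier, 48 mm across, 43 mm high, on the bench to the left of the press; leave it. Origin: centre of its underside

How it is judged:
On the way, in this order (a step that is already met when the one before it is completed fails the run):
1. the wedge's thin end is snug under the bare foot and the press stands level (x of bare_foot in the frame of wedge between 0.018 and 0.04 m and y of bare_foot in the frame of wedge between -0.02 and 0.02 m and angle between press's own z axis and vertical below 0.01 rad), for 0.2 s.
2. the fingertips press down with more than 5 N on the left rail's front end (tool within 50 mm of the spot, above the rail) and the press does not rock (all of step 1 and contact force between the fingers and press above 5 N and horizontal distance between the grasp point and rail_corner below 0.05 m and height (world z) of the grasp point above 0.07 m), for 0.3 s.
At the end, for the whole second after the job is handed in: The wedge lies on the bench with its thin end under the bare foot (foot centre 18 to 40 mm ahead of the wedge's middle and within 20 mm of its centre line), the press is level within 0.010 rad, everything is at rest and released, the press and the loose things are within 20 mm of where they stood (all of step 1 and height (world z) of wedge below 0.004 m and linear speed of each of wedge, press below 0.01 m/s and distance of each of press, form, spacer, wood_letter, loupe from where it was at the start of the episode below 0.02 m); the robot touches nothing.
It fails at once if the wedge is rammed, or squeezed in a grip, with more than 30 N (contact force between the fingers and wedge above 30 N).
It fails at once if the wedge is lifted off the bench (height (world z) of wedge above 0.012 m).
It fails at once if the press is lifted or shoved more than 20 mm (height (world z) of press above 0.012 m or distance of press from where it was at the start of the episode above 0.02 m).
It fails at once if the type form or a loose thing beside the work is moved more than 20 mm (distance of any of form, spacer, wood_letter, loupe from where it was at the start of the episode above 0.02 m).
It also fails if it takes over 48 s, if anything falls off the work surface, if the arm or the gripper's body presses on something with over 40 N, if the wrist force passes 120 N, or if a joint passes its speed limit or range.

## Working session

There is one attempt and no reset: what is moved stays moved. The work goes in short steps, Python scripts to look and compute and a tool call to move; the robot and the scene stay as the last step left them, time stands still between calls to the robot, and variables do not carry over. Pictures are saved under pics/ and viewed, at most 13 in all, crops included, and the job is handed in when it is done.

```bash
ls; mkdir -p pics; python3 - <<'E'
from station import ctrl, camrig
import cv2,numpy as np
print(ctrl.tip_extent); o=ctrl.get_obs(); print(o)
for n in ["scene","top"]:
    c=camrig.camera(n); cv2.imwrite(f"pics/{n}0.png",c["pixels"]); print(n,c["fx"],c["fy"],c["cx"],c["cy"],c["extrinsics"].round(4).tolist(),[k for k in c])
    np.savez(f"pics/{n}0.npz",**{k:np.array(v) for k,v in c.items()})
E
```

```text
pics
station.py
0.022
{'time_s': 0.0, 'qpos': array([ 1.17339777e+00,  3.00480052e-01,  1.52158533e+00, -2.29997980e-05,
        1.32068787e+00, -6.65744904e-02]), 'joint_vel': array([ 0.00246631,  0.00256918, -0.0006885 ,  0.00112176, -0.00099463,
        0.00050454]), 'tau': array([ 1.02352151e-03, -5.31776798e+01, -3.52749896e+01,  7.09126191e-02,
        2.40256899e-02, -7.01363865e-05]), 'ee_pos': array([0.17855532, 0.51995928, 0.2268796 ]), 'eef_rot': array([-3.14043314e+00, -5.49815075e-05,  2.81077426e+00]), 'force': array([-0.35510854,  0.34699279, -0.04493087]), 'moment': array([-0.01604399,  0.03118017, -0.05107272]), 'grip_force': 0.0, 'grip_width': 0.09387216420867792}
scene 442.6132163276236 442.6132163276236 248.11517851154863 183.26372980075476 [[0.8866, 0.2798, -0.3684, 0.2367], [-0.4625, 0.5548, -0.6917, -0.3596], [0.0108, 0.7836, 0.6212, 0.6411], [0.0, 0.0, 0.0, 1.0]] ['pixels', 'fx', 'fy', 'cx', 'cy', 'extrinsics']
top 387.1393168109806 387.1393168109806 259.9074546009581 188.85563909409012 [[0.0029, 0.9936, -0.1132, 0.4627], [-0.9999, 0.0046, 0.0151, 0.2475], [0.0155, 0.1131, 0.9935, 0.9277], [0.0, 0.0, 0.0, 1.0]] ['pixels', 'fx', 'fy', 'cx', 'cy', 'extrinsics']
```

View pics/scene0.png

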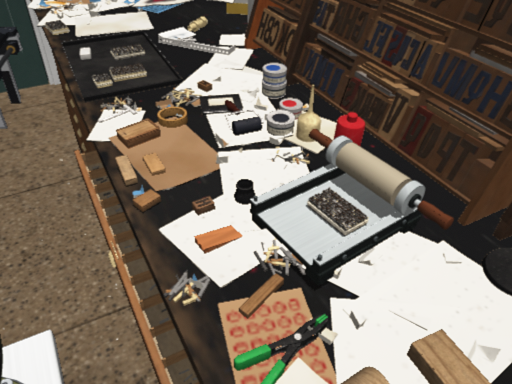

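View pics/top0.png

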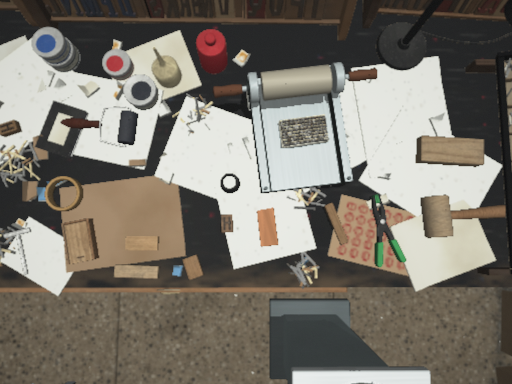

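The top view shows the orange wedge at about (267,227), with the press's front-left corner just above it at (262,190). The wood letter is at (227,223), the loupe at (230,183) and the spacer at (337,224). I'll enlarge both views to get the corners.

```bash
cat > h.py <<'E'
import numpy as np,cv2
def load(n): return dict(np.load(f"pics/{n}.npz"))
def ray(c,u,v):
    d=np.array([(u-c["cx"])/c["fx"],-(v-c["cy"])/c["fy"],-1.]); E=c["extrinsics"]
    return E[:3,3],E[:3,:3]@d
def onz(c,u,v,z):
    o,d=ray(c,u,v); return o+d*(z-o[2])/d[2]
def proj(c,p):
    E=c["extrinsics"]; q=E[:3,:3].T@(np.array(p)-E[:3,3]); return c["cx"]-c["fx"]*q[0]/q[2], c["cy"]+c["fy"]*q[1]/q[2]
def wedge_mask(img):
    h=cv2.cvtColor(img,cv2.COLOR_BGR2HSV)
    return cv2.inRange(h,(4,130,70),(14,255,255))
E
python3 - <<'E'
from h import *
for n,(x0,y0,x1,y1) in {"top0":(205,55,375,275),"scene0":(180,130,460,310)}.items():
    c=load(n); im=c["pixels"]
    m=wedge_mask(im); cs,_=cv2.findContours(m,0,2)
    for k in cs:
        if cv2.contourArea(k)>80:
            print(n,cv2.contourArea(k),cv2.minAreaRect(k),cv2.approxPolyDP(k,2.5,True)[:,0].tolist())
    s=2.7 if n=="top0" else 2.85
    cv2.imwrite(f"pics/{n}c.png",cv2.resize(im[y0:y1,x0:x1],None,fx=s,fy=s,interpolation=cv2.INTER_CUBIC))
E
```

```text
scene0 81.0 ((248.5, 379.0), (8.0, 15.0), 90.0) [[256, 379], [252, 375], [245, 376], [241, 383], [251, 380], [256, 383]]
scene0 140.0 ((318.3846435546875, 365.9230651855469), (14.976905822753906, 12.75810432434082), 33.6900634765625) [[314, 359], [311, 367], [318, 373], [323, 372], [326, 368], [324, 362]]
scene0 135.0 ((311.10003662109375, 349.300048828125), (14.758047103881836, 12.074766159057617), 26.56505012512207) [[304, 347], [311, 356], [319, 350], [312, 343]]
scene0 123.0 ((240.5, 347.5), (11.0, 15.0), 90.0) [[233, 346], [233, 350], [239, 353], [248, 347], [245, 342]]
scene0 186.0 ((271.5249328613281, 338.5933532714844), (8.631698608398438, 44.8977165222168), 75.0685806274414) [[293, 332], [287, 330], [281, 338], [277, 335], [270, 335], [266, 340], [257, 338], [251, 340], [250, 345], [253, 348], [256, 343], [268, 344], [272, 339], [277, 340]]
scene0 115.5 ((236.48077392578125, 331.40386962890625), (10.78638744354248, 14.904828071594238), 78.69007110595703) [[230, 329], [230, 335], [235, 337], [244, 332], [240, 326]]
scene0 242.0 ((260.6153869628906, 326.076904296875), (12.1591
[... 2652 characters left out ...]
.49406433105469), (107.80299377441406, 17.976245880126953), 29.357755661010742) [[398, 72], [482, 120], [493, 123], [425, 87], [418, 80], [407, 78], [413, 61], [407, 72], [402, 69]]
scene0 129.0 ((411.6035461425781, 23.756488800048828), (61.0639533996582, 3.405224084854126), 23.025493621826172) [[383, 13], [440, 35], [393, 14]]
scene0 83.5 ((422.3275451660156, 15.431039810180664), (70.00714874267578, 2.4140398502349854), 21.801410675048828) [[390, 2], [455, 28]]
scene0 457.5 ((268.30084228515625, 26.246885299682617), (37.425498962402344, 51.59693908691406), 14.931418418884277) [[258, 0], [245, 45], [260, 47], [254, 39], [280, 55], [258, 42], [255, 35], [264, 8], [268, 5], [283, 8], [270, 0]]
```

View pics/top0c.png

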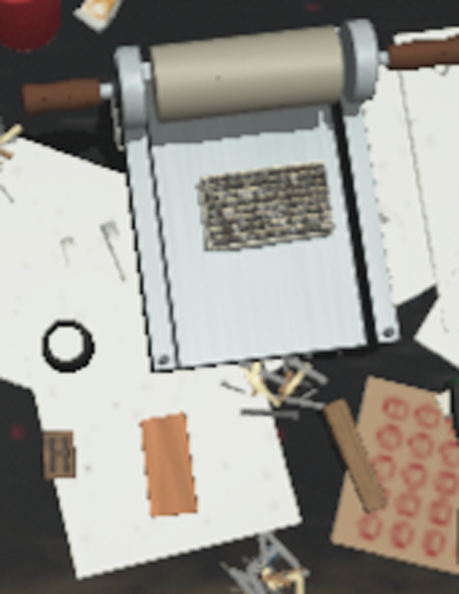

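View pics/scene0c.png

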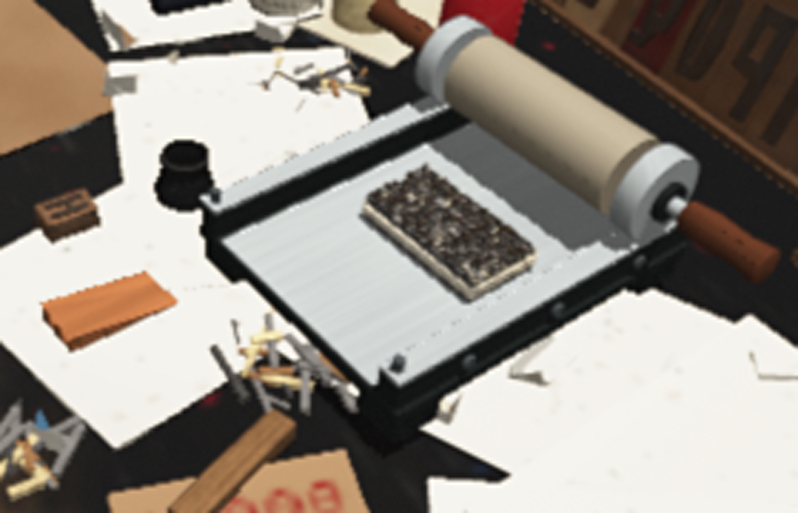

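The top crop shows the stop pins at about (165,361) and (390,333). The wedge's thin end is at (142,421)–(184,413) and its tail at (153,517)–(196,513). Next I'll measure these in the world frame.

```bash
python3 - <<'E'
from h import *
c=load("top0"); im=c["pixels"]; f=lambda u,v:((u+.5)/2.7+205-.5,(v+.5)/2.7+55-.5)
h=cv2.cvtColor(im,cv2.COLOR_BGR2HSV)
print(h[227,267],h[215,265],im[180:195,266].tolist())
lo=np.array([3,110,60]);m=cv2.inRange(h,lo,np.array([18,255,255]));m[:200]=0;m[250:]=0;m[:,:250]=0;m[:,290:]=0
k=max(cv2.findContours(m,0,2)[0],key=cv2.contourArea);r=cv2.minAreaRect(k);print(cv2.contourArea(k),r)
manual=dict(tl=(142,421,2),tr=(184,413,2),br=(196,513,19),bl=(153,517,19))
P={n:onz(c,*f(u,v),z) for n,(u,v,z) in manual.items()}
for n in P: print(n,P[n].round(4))
print("len",np.linalg.norm(P['tl']-P['tr'])) 
# with metres
P={n:onz(c,*f(u,v),z/1000)[:2] for n,(u,v,z) in manual.items()}
for n in P: print(n,P[n].round(4))
tip=(P['tl']+P['tr'])/2; tail=(P['bl']+P['br'])/2
print("tip",tip,"tail",tail,"L",np.linalg.norm(tip-tail),"yaw",np.arctan2(*(tip-tail)[::-1]),"W",np.linalg.norm(P['tl']-P['tr']),np.linalg.norm(P['bl']-P['br']))
# pins
g=im.sum(2).astype(int)
def pin(u,v):
    u0,v0=map(int,map(round,f(u,v)));w=g[v0-3:v0+4,u0-3:u0+4];print(w.tolist())
pin(165,361);pin(390,333)
A=onz(c,*f(165,361),.076)[:2];B=onz(c,*f(390,333),.076)[:2]
yv=(A-B)/np.linalg.norm(A-B);xv=np.array([yv[1],-yv[0]]);o=(A+B)/2+.131*xv
print("pins",A,B,np.linalg.norm(A-B),"yaw",np.arctan2(xv[1],xv[0]),"o",o,"foot",o-.115*xv+.085*yv,"rail",o-.105*xv+.094*yv)
E
```

```text
[ 12 128 189] [ 12 129 182] [[223, 223, 215], [222, 223, 215], [222, 223, 216], [223, 225, 217], [223, 224, 217], [223, 224, 216], [176, 176, 166], [122, 123, 113], [120, 120, 111], [131, 132, 123], [214, 215, 205], [159, 161, 152], [33, 33, 33], [200, 208, 207], [229, 234, 233]]
552.0 ((266.93865966796875, 227.0297393798828), (36.4305305480957, 16.857206344604492), 82.56858825683594)
tl [0.4012 0.2567 2.    ]
tr [0.3928 0.2998 2.    ]
br [ 0.9993  1.3328 19.    ]
bl [ 1.0688  0.5961 19.    ]
len 0.04393095233197836
tl [0.5158 0.2396]
tr [0.523  0.2024]
br [0.4357 0.193 ]
bl [0.4322 0.23  ]
tip [0.51936937 0.22102973] tail [0.4339379 0.2115004] L 0.08596129958091295 yaw 0.11108432050762405 W 0.037925026683883714 0.037208240710521576
[[664, 666, 668, 663, 663, 676, 500], [662, 615, 539, 518, 621, 664, 487], [629, 491, 371, 358, 482, 623, 494], [535, 364, 338, 351, 473, 624, 519], [505, 278, 268, 386, 575, 654, 572], [638, 576, 595, 634, 662, 676, 581], [530, 464, 470, 472, 462, 459, 375]]
[[659, 659, 655, 620, 620, 643, 453], [660, 586, 494, 450, 505, 626, 465], [624, 440, 312, 334, 371, 582, 462], [533, 283, 271, 338, 362, 561, 453], [617, 412, 220, 345, 517, 612, 475], [676, 640, 599, 596, 579, 509, 361], [473, 465, 464, 447, 379, 274, 185]]
pins [0.56081036 0.22158333] [0.58494864 0.03574565] 0.18739876887819412 yaw 0.12916589732277656 o [0.70278822 0.14553821] foot [0.57779761 0.21501733] rail [0.58655505 0.22523042]
```

```bash
python3 - <<'E'
from h import *
c=load("top0"); h=cv2.cvtColor(c["pixels"],cv2.COLOR_BGR2HSV).astype(np.float32)
s=cv2.resize(h[195:260,245:295,1],None,fx=6,fy=6,interpolation=cv2.INTER_LINEAR)
m=(s>75).astype(np.uint8); k=max(cv2.findContours(m,0,2)[0],key=cv2.contourArea)
r=cv2.boxPoints(cv2.minAreaRect(k)); g=lambda p:((p[0]+.5)/6-.5+245,(p[1]+.5)/6-.5+195)
q=[g(p) for p in r]; q=sorted(q,key=lambda p:p[1]); print(q)
T=[onz(c,*p,.002)[:2] for p in q[:2]];B=[onz(c,*p,.019)[:2] for p in q[2:]]
t,b=sum(T)/2,sum(B)/2;print("top tip",t,"tail",b,np.linalg.norm(t-b),np.arctan2(*(t-b)[::-1]),np.linalg.norm(T[0]-T[1]),np.linalg.norm(B[0]-B[1]))
# scene: crop pts (scale 2.85, offset 180,130)
c=load("scene0"); f=lambda u,v:((u+.5)/2.85+180-.5,(v+.5)/2.85+130-.5)
S={n:onz(c,*f(u,v),z)[:2].round(4) for n,(u,v,z) in dict(tl=(148,272,.002),tr=(177,301,.002),bl=(42,305,.019),br=(66,336,.019),br0=(72,349,0),pinL=(216,192,.078),pinR=(399,358,.078)).items()};print(S)
# neighbours
c=load("top0");f=lambda u,v:((u+.5)/2.7+205-.5,(v+.5)/2.7+55-.5)
for n,u,v,z in [("letter",60,454,.025),("loupe",68,345,.043),("spacerTop",337,404,.016)]: print(n,onz(c,*f(u,v),z).round(3))
E
```

```text
[(np.float32(273.26053), np.float32(207.21964)), (np.float32(255.72552), np.float32(209.50682)), (np.float32(278.1035), np.float32(244.34883)), (np.float32(260.56848), np.float32(246.636))]
top tip [0.52119884 0.22237858] tail [0.43378587 0.21144713] 0.08809383168035499 0.12440945583955965 0.04235282731824924 0.04113610408223023
{'tl': array([0.5204, 0.2434]), 'tr': array([0.5259, 0.2075]), 'bl': array([0.4337, 0.231 ]), 'br': array([0.437 , 0.1967]), 'br0': array([0.4421, 0.2007]), 'pinL': array([0.5634, 0.222 ]), 'pinR': array([0.5882, 0.0374])}
letter [0.486 0.31  0.025]
loupe [0.578 0.303 0.043]
spacerTop [0.53  0.069 0.016]
```

Request:
{"method": "shift_gripper", "body": {"ticks": {"tx":[0, 0, 0, 0], "ty":[0, 0, 0, 0], "tz":[0, 0, 0, 0], "drx":[0, 0, 0, 0], "dry":[0, 0, 0, 0], "drz":[-0.115, -0.115, -0.115, -0.115]}, "aperture": 0, "grip_n": 5}}

```text
time_s: 0.5
ee_pos: [0.1786, 0.52, 0.2271]
eef_rot: [-3.141, -0.0, -3.008]
force: [-0.0, 1.1, -0.6]
grip_width: 0.0655
grip_force: 0.0
```

Request:
{"method": "shift_gripper", "body": {"ticks": {"tx":[-0.024, -0.024, -0.024, -0.024, -0.024, -0.024, -0.024, -0.024, -0.024, -0.024], "ty":[-0.03, -0.03, -0.03, -0.03, -0.03, -0.03, -0.03, -0.03, -0.03, -0.03], "tz":[0, 0, 0, 0, 0, 0, 0, 0, 0, 0], "drx":[0, 0, 0, 0, 0, 0, 0, 0, 0, 0], "dry":[0, 0, 0, 0, 0, 0, 0, 0, 0, 0], "drz":[0, 0, 0, 0, 0, 0, 0, 0, 0, 0]}}}

```text
time_s: 1.5
ee_pos: [0.4562, 0.2523, 0.2273]
eef_rot: [-3.142, -0.0, -3.012]
force: [-0.4, 1.2, 0.5]
grip_width: 0.0007
grip_force: 0.0
```

Request:
{"method": "shift_gripper", "body": {"ticks": {"tx":[0, 0, 0, 0, 0], "ty":[0.004, 0, 0, 0, 0], "tz":[0.04, 0.04, 0.04, 0.03, 0], "drx":[0, 0, 0, 0, 0], "dry":[0, 0, 0, 0, 0], "drz":[0, 0, 0, 0, 0]}}}

```text
time_s: 2.0
ee_pos: [0.4528, 0.2566, 0.0738]
eef_rot: [-3.139, -0.007, -3.012]
force: [-1.0, -0.2, 1.1]
grip_width: 0.0007
grip_force: 0.0
```

```bash
python3 - <<'E'
from h import *
from station import ctrl, camrig
ims=[]
for n in ["top","scene"]:
    c=camrig.camera(n); ims.append(c["pixels"])
a=cv2.resize(ims[0][150:270,200:340],None,fx=2.8,fy=2.8,interpolation=2);b=cv2.resize(ims[1][150:300,165:305],None,fx=2.24,fy=2.24,interpolation=2)
cv2.imwrite("pics/pre.png",np.hstack([a,cv2.copyMakeBorder(b,0,0,0,0,0)[:336]]) if b.shape[0]>=336 else a)
E
```

```text
(no output)
```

View pics/pre.png

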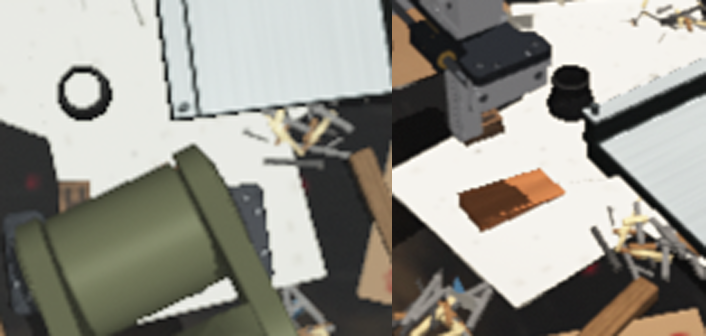

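The top view is blocked by the arm, but the scene view shows the fingertips above the paper between the wood letter and the wedge. I'll descend and nudge the wedge sideways.

Request:
{"method": "shift_gripper", "body": {"ticks": {"tx":[-0.006, 0, 0, 0], "ty":[0, 0, 0, 0], "tz":[0.02, 0.02, 0.008, 0], "drx":[0, 0, 0, 0], "dry":[0, 0, 0, 0], "drz":[0, 0, 0, 0]}}}

```text
time_s: 2.5
ee_pos: [0.4609, 0.2584, 0.0301]
eef_rot: [3.141, 0.0, -3.012]
force: [0.7, 0.4, 1.0]
grip_width: 0.0006
grip_force: 0.0
```

Request:
{"method": "shift_gripper", "body": {"ticks": {"tx":[0, 0, 0, 0, 0, 0, 0], "ty":[-0.003, -0.003, -0.003, -0.003, -0.003, -0.003, 0], "tz":[0, 0, 0, 0, 0, 0, 0], "drx":[0, 0, 0, 0, 0, 0, 0], "dry":[0, 0, 0, 0, 0, 0, 0], "drz":[0, 0, 0, 0, 0, 0, 0]}}}

```text
time_s: 3.2
ee_pos: [0.4632, 0.2402, 0.0296]
eef_rot: [3.142, 0.0, -3.013]
force: [-0.2, 0.7, 1.3]
grip_width: 0.0005
grip_force: 0.4
```

```bash
python3 - <<'E'
from h import *
from station import ctrl, camrig
c=camrig.camera("scene");np.savez("pics/n1.npz",**{k:np.array(v) for k,v in c.items()})
cv2.imwrite("pics/n1.png",cv2.resize(c["pixels"][190:290,170:300],None,fx=5,fy=5,interpolation=2))
E
```

```text
(no output)
```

View pics/n1.png

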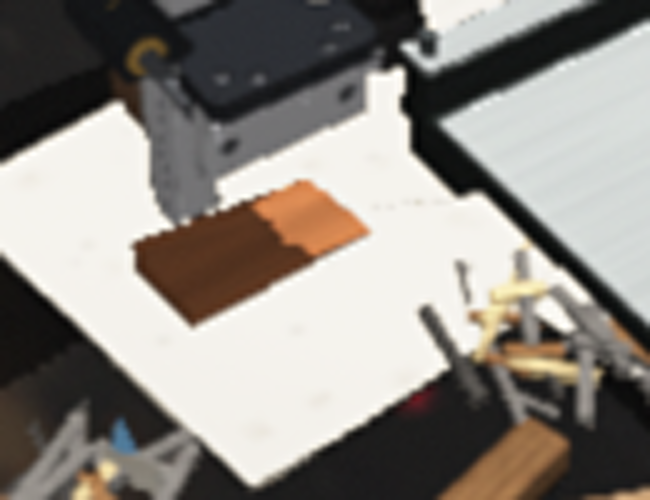

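```bash
python3 - <<'E'
from h import *
c=load("n1");f=lambda u,v:((u+.5)/5+170-.5,(v+.5)/5+190-.5)
P={n:onz(c,*f(u,v),z)[:2] for n,(u,v,z) in dict(tl=(303,180,.002),tr=(370,232,.002),bl=(133,245,.019),br=(190,312,.019)).items()}
for n in P:print(n,P[n].round(4))
t=(P['tl']+P['tr'])/2;b=(P['bl']+P['br'])/2;print(t,b,np.arctan2(*(t-b)[::-1]))
print(proj(c,[.5778,.215,0]),proj(c,[.5224,.2225,0.002]))
E
```

```text
tl [0.5172 0.2434]
tr [0.5282 0.204 ]
bl [0.4348 0.2246]
br [0.4406 0.1822]
[0.52273447 0.22371794] [0.43770688 0.20336127] 0.234989466083453
(np.float64(262.38423326964653), np.float64(225.60982239794362)) (np.float64(236.93255326591063), np.float64(231.16030349096738))
```

Pushing that far back yawed the wedge: it now sits at 0.235 rad with the tail displaced. I'll move to the front part and push there.

Request:
{"method": "shift_gripper", "body": {"ticks": {"tx":[0, -0.015, -0.015, 0], "ty":[0.012, 0, 0, 0], "tz":[0, 0.0025, 0.0025, 0], "drx":[0, 0, 0, 0], "dry":[0, 0, 0, 0], "drz":[0, 0, 0, 0]}}}

```text
time_s: 3.65
ee_pos: [0.492, 0.257, 0.0241]
eef_rot: [3.142, 0.0, -3.012]
force: [-0.1, 0.7, 0.1]
grip_width: 0.0004
grip_force: 0.0
```

Request:
{"method": "shift_gripper", "body": {"ticks": {"tx":[0, 0, 0, 0, 0, 0, 0], "ty":[-0.003, -0.003, -0.003, -0.003, -0.003, -0.003, 0], "tz":[0, 0, 0, 0, 0, 0, 0], "drx":[0, 0, 0, 0, 0, 0, 0], "dry":[0, 0, 0, 0, 0, 0, 0], "drz":[0, 0, 0, 0, 0, 0, 0]}}}

```text
time_s: 4.35
ee_pos: [0.4936, 0.238, 0.0245]
eef_rot: [-3.142, 0.0, -3.013]
force: [0.5, -0.1, 0.6]
grip_width: 0.0007
grip_force: 0.1
```

```bash
python3 - <<'E'
from h import *
from station import ctrl, camrig
c=camrig.camera("scene");np.savez("pics/n2.npz",**{k:np.array(v) for k,v in c.items()})
cv2.imwrite("pics/n2.png",cv2.resize(c["pixels"][190:290,170:300],None,fx=5,fy=5,interpolation=2))
E
```

```text
(no output)
```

View pics/n2.png

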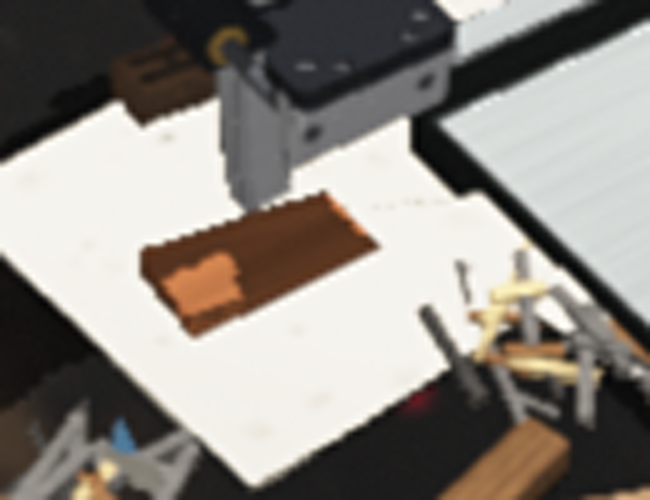

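The wedge has turned back. Its thin end is at about (327,192)–(380,244) and its tail at (142,248)–(190,320) in this crop.

```bash
cat >> h.py <<'E'
foot=np.array([.5790,.2152]);yw=.130
def rel(p):
    d=np.array(p)-foot; return np.array([d[0]*np.cos(yw)+d[1]*np.sin(yw),-d[0]*np.sin(yw)+d[1]*np.cos(yw)]).round(4)
E
python3 - <<'E'
from h import *
for n,pts in dict(n1=dict(tl=(303,180,.002),tr=(370,232,.002),bl=(133,245,.019),br=(190,312,.019),br0=(192,326,0)),n2=dict(tl=(327,192,.002),tr=(380,244,.002),bl=(142,248,.019),br=(190,321,.019),br0=(193,336,0))).items():
    c=load(n);f=lambda u,v:((u+.5)/5+170-.5,(v+.5)/5+190-.5)
    P={k:onz(c,*f(u,v),z)[:2] for k,(u,v,z) in pts.items()}
    t=(P['tl']+P['tr'])/2;b=(P['bl']+P['br'])/2
    print(n,{k:v.round(4).tolist() for k,v in P.items()},"rel tip",rel(t),"tail",rel(b),np.arctan2(*(t-b)[::-1])-yw)
E
```

```text
n1 {'tl': [0.5172, 0.2434], 'tr': [0.5282, 0.204], 'bl': [0.4348, 0.2246], 'br': [0.4406, 0.1822], 'br0': [0.4446, 0.1916]} rel tip [-0.0547  0.0157] tail [-0.1416  0.0066] 0.104989466083453
n2 {'tl': [0.523, 0.2326], 'tr': [0.5288, 0.1962], 'bl': [0.4373, 0.2215], 'br': [0.4388, 0.178], 'br0': [0.4429, 0.1867]} rel tip [-0.0528  0.0061] tail [-0.1418  0.0029] 0.03532421087000945
```

Request:
{"method": "shift_gripper", "body": {"ticks": {"tx":[0, 0, 0.03, 0.03, 0.029, 0, 0, 0], "ty":[0.008, 0, -0.013, -0.013, -0.013, 0, 0, 0], "tz":[0, -0.03, 0, 0, 0, 0.015, 0.013, 0], "drx":[0, 0, 0, 0, 0, 0, 0, 0], "dry":[0, 0, 0, 0, 0, 0, 0, 0], "drz":[0, 0, 0, 0, 0, 0, 0, 0]}, "aperture": 0.01}}

```text
time_s: 5.2
ee_pos: [0.4085, 0.1963, 0.0255]
eef_rot: [-3.141, -0.002, -3.012]
force: [0.8, 0.4, -0.1]
grip_width: 0.0099
grip_force: 0.0
```

```bash
python3 - <<'E'
from h import *
from station import ctrl, camrig
o=ctrl.get_obs();print(o["ee_pos"],rel(o["ee_pos"][:2]))
c=camrig.camera("scene");np.savez("pics/n3.npz",**{k:np.array(v) for k,v in c.items()})
cv2.imwrite("pics/n3.png",cv2.resize(c["pixels"][190:290,150:280],None,fx=5,fy=5,interpolation=2))
E
```

```text
[0.40854683 0.19633776 0.02546158] [-0.1715  0.0034]
```

View pics/n3.png

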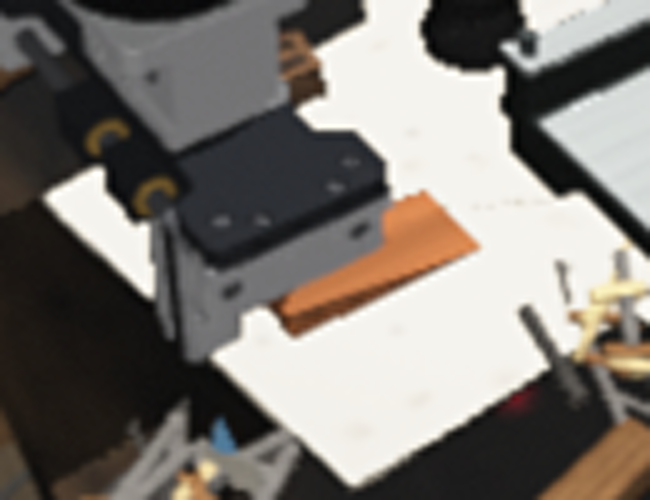

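The fingers sit squarely behind the tail. I'll push the wedge forward.

Request:
{"method": "shift_gripper", "body": {"ticks": {"tx":[-0.005, -0.005, -0.004, -0.004, -0.004, -0.004, -0.005, -0.005, -0.005, -0.005], "ty":[0, 0, 0, 0, 0, 0, 0, 0, 0, 0], "tz":[0, 0, 0, 0, 0, 0, 0, 0, 0, 0], "drx":[0, 0, 0, 0, 0, 0, 0, 0, 0, 0], "dry":[0, 0, 0, 0, 0, 0, 0, 0, 0, 0], "drz":[0, 0, 0, 0, 0, 0, 0, 0, 0, 0]}}}

```text
time_s: 6.25
ee_pos: [0.4554, 0.2021, 0.0264]
eef_rot: [-3.142, -0.0, -3.012]
force: [-1.9, -0.1, 1.4]
grip_width: 0.0098
grip_force: 0.5
```

Request:
{"method": "shift_gripper", "body": {"ticks": {"tx":[-0.004, -0.004, -0.004, -0.004, -0.003, 0], "ty":[0, 0, 0, 0, 0, 0], "tz":[0, 0, 0, 0, 0, 0], "drx":[0, 0, 0, 0, 0, 0], "dry":[0, 0, 0, 0, 0, 0], "drz":[0, 0, 0, 0, 0, 0]}}}

```text
time_s: 6.85
ee_pos: [0.4741, 0.2046, 0.0265]
eef_rot: [3.142, 0.0, -3.013]
force: [0.3, -0.1, 0.3]
grip_width: 0.0102
grip_force: 0.0
```

```bash
python3 - <<'E'
from h import *
from station import ctrl, camrig
o=ctrl.get_obs();print(o["force"],rel(o["ee_pos"][:2]))
c=camrig.camera("scene");np.savez("pics/n4.npz",**{k:np.array(v) for k,v in c.items()})
cv2.imwrite("pics/n4.png",cv2.resize(c["pixels"][190:290,170:300],None,fx=5,fy=5,interpolation=2))
E
```

```text
[ 0.25833649 -0.09555809  0.33876148] [-0.1053  0.0031]
```

View pics/n4.png

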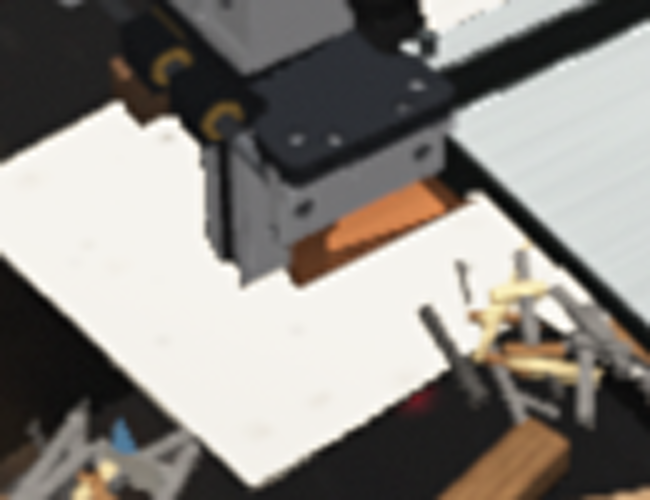

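The wedge is straight and its tip is entering under the lug. Now I'll push slowly and watch the force.

Request:
{"method": "shift_gripper", "body": {"ticks": {"tx":[-0.002, -0.002, -0.002, -0.002, -0.002, 0], "ty":[0, 0, 0, 0, 0, 0], "tz":[0, 0, 0, 0, 0, 0], "drx":[0, 0, 0, 0, 0, 0], "dry":[0, 0, 0, 0, 0, 0], "drz":[0, 0, 0, 0, 0, 0]}}}

```text
time_s: 7.5
ee_pos: [0.484, 0.2059, 0.0265]
eef_rot: [3.142, 0.0, -3.012]
force: [-0.4, -0.4, 0.6]
grip_width: 0.0096
grip_force: 0.0
```

Request:
{"method": "shift_gripper", "body": {"ticks": {"tx":[-0.001, -0.001, -0.001, 0], "ty":[0, 0, 0, 0], "tz":[0, 0, 0, 0], "drx":[0, 0, 0, 0], "dry":[0, 0, 0, 0], "drz":[0, 0, 0, 0]}}}

```text
time_s: 7.9
ee_pos: [0.4868, 0.2063, 0.0265]
eef_rot: [3.142, 0.0, -3.012]
force: [-0.1, -0.4, 0.4]
grip_width: 0.0099
grip_force: 0.0
```

Request:
{"method": "shift_gripper", "body": {"ticks": {"tx":[-0.001, -0.001, 0], "ty":[0, 0, 0], "tz":[0, 0, 0], "drx":[0, 0, 0], "dry":[0, 0, 0], "drz":[0, 0, 0]}}}

```text
time_s: 8.2
ee_pos: [0.4888, 0.2065, 0.0265]
eef_rot: [3.142, 0.0, -3.012]
force: [0.3, -0.1, -0.5]
grip_width: 0.0101
grip_force: 0.0
```

Request:
{"method": "shift_gripper", "body": {"ticks": {"tx":[-0.001, -0.001, 0], "ty":[0, 0, 0], "tz":[0, 0, 0], "drx":[0, 0, 0], "dry":[0, 0, 0], "drz":[0, 0, 0]}}}

```text
time_s: 8.5
ee_pos: [0.4905, 0.2067, 0.0264]
eef_rot: [-3.142, -0.001, -3.012]
force: [-2.3, 0.3, 3.4]
grip_width: 0.0098
grip_force: 1.4
```

Request:
{"method": "shift_gripper", "body": {"ticks": {"tx":[-0.001, 0], "ty":[0, 0], "tz":[0, 0], "drx":[0, 0], "dry":[0, 0], "drz":[0, 0]}}}

```text
time_s: 8.7
ee_pos: [0.4909, 0.2068, 0.0264]
eef_rot: [-3.141, -0.002, -3.012]
force: [-8.7, -1.0, 6.7]
grip_width: 0.0098
grip_force: 4.1
```

```bash
python3 - <<'E'
from h import *
from station import ctrl, camrig
o=ctrl.get_obs();print(o["force"],rel(o["ee_pos"][:2]))
E
```

```text
[-8.74873462 -0.99215295  6.67554328] [-0.0885  0.0031]
```

The push force is 8.7 N, so the wedge is snug. I'll back off, lift and check.

Request:
{"method": "shift_gripper", "body": {"ticks": {"tx":[0, 0.004, 0.01, 0.02, 0, 0, 0, 0], "ty":[0, 0, 0, 0, 0, 0, 0, 0], "tz":[0, 0, 0, 0, -0.04, -0.04, -0.02, 0], "drx":[0, 0, 0, 0, 0, 0, 0, 0], "dry":[0, 0, 0, 0, 0, 0, 0, 0], "drz":[0, 0, 0, 0, 0, 0, 0, 0]}, "aperture": 0.01}}

```text
time_s: 9.5
ee_pos: [0.4587, 0.2029, 0.1291]
eef_rot: [3.141, 0.005, -3.012]
force: [0.4, 0.5, -0.4]
grip_width: 0.0101
grip_force: 0.0
```

Request:
{"method": "shift_gripper", "body": {"ticks": {"tx":[0.02, 0.03, 0], "ty":[0, 0, 0], "tz":[0, 0, 0], "drx":[0, 0, 0], "dry":[0, 0, 0], "drz":[0, 0, 0]}, "aperture": 0}}

```text
time_s: 9.8
ee_pos: [0.4053, 0.1955, 0.1249]
eef_rot: [-3.141, -0.003, -3.012]
force: [-0.2, -0.3, -0.1]
grip_width: 0.0005
grip_force: 0.0
```

```bash
python3 - <<'E'
from h import *
from station import ctrl, camrig
o=ctrl.get_obs();print(o["force"],rel(o["ee_pos"][:2]),o["ee_pos"])
ims=[]
for n in ["scene","top"]:
    c=camrig.camera(n);np.savez(f"pics/{n}5.npz",**{k:np.array(v) for k,v in c.items()});ims.append(c["pixels"])
a=cv2.resize(ims[0][180:280,180:310],None,fx=4,fy=4,interpolation=2);b=cv2.resize(ims[1][150:250,215:285],None,fx=4,fy=4,interpolation=2)
cv2.imwrite("pics/n5.png",np.hstack([a,b]))
E
```

```text
[-0.21053355 -0.32821939 -0.11376075] [-0.1748  0.003 ] [0.40529197 0.19550118 0.12494677]
```

View pics/n5.png

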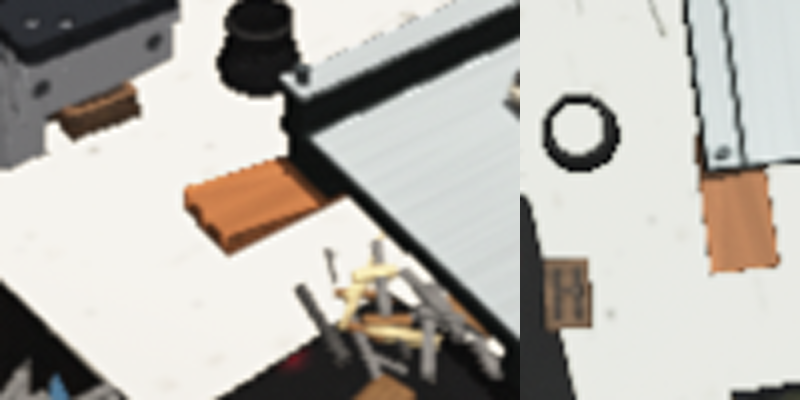

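```bash
python3 - <<'E'
from h import *
c=load("top5");f=lambda u,v:((u-520+.5)/4+215-.5,(v+.5)/4+150-.5)
a=onz(c,*f(712,272),.019)[:2];b=onz(c,*f(779,266),.019)[:2];print("top tail",rel((a+b)/2),np.linalg.norm(a-b))
print("pin",onz(c,*f(722,152),.078)[:2],rel(onz(c,*f(722,152),.078)[:2]))
c=load("scene5");f=lambda u,v:((u+.5)/4+180-.5,(v+.5)/4+180-.5)
a=onz(c,*f(186,190),.019)[:2];b=onz(c,*f(227,238),.019)[:2];print("scene tail",rel((a+b)/2),np.linalg.norm(a-b))
print("pin",rel(onz(c,*f(303,72),.078)[:2]))
E
```

```text
top tail [-0.0791  0.0026] 0.03946093892431578
pin [0.56227275 0.22313069] [-0.0156  0.01  ]
scene tail [-0.0771  0.0023] 0.03948790673186446
pin [-0.0158  0.0075]
```

The wedge measures 31.5 mm past its middle and about 2.5 mm off-centre, which is good. The stop pin is also exactly where predicted. Next I'll move over the rail corner.

Request:
{"method": "shift_gripper", "body": {"ticks": {"tx":[-0.03, -0.03, -0.03, -0.03, -0.03, -0.02, -0.014, 0, 0], "ty":[0.001, 0.001, 0.001, 0.001, 0.001, 0.001, 0, 0, 0], "tz":[-0.01, 0, 0, 0, 0, 0, 0, 0, 0], "drx":[0, 0, 0, 0, 0, 0, 0, 0, 0], "dry":[0, 0, 0, 0, 0, 0, 0, 0, 0], "drz":[0, 0, 0, 0, 0, 0, 0, 0, 0]}, "aperture": 0}}

```text
time_s: 10.8
ee_pos: [0.5898, 0.2255, 0.1354]
eef_rot: [-3.141, -0.001, -3.013]
force: [-0.4, 0.3, -0.6]
grip_width: 0.0007
grip_force: 0.0
```

```bash
python3 -c "
from h import *
from station import ctrl, camrig
o=ctrl.get_obs();print(rel(o['ee_pos'][:2]),o['ee_pos'])"
```

```text
[0.012  0.0089] [0.58975876 0.22553427 0.13539189]
```

Request:
{"method": "shift_gripper", "body": {"ticks": {"tx":[0, 0, 0, 0, 0], "ty":[0, 0, 0, 0, 0], "tz":[0.015, 0.015, 0.008, 0.003, 0], "drx":[0, 0, 0, 0, 0], "dry":[0, 0, 0, 0, 0], "drz":[0, 0, 0, 0, 0]}}}

```text
time_s: 11.3
ee_pos: [0.5898, 0.2257, 0.0949]
eef_rot: [-3.141, -0.001, -3.012]
force: [-0.3, 0.3, -0.0]
grip_width: 0.0003
grip_force: 0.0
```

Request:
{"method": "shift_gripper", "body": {"ticks": {"tx":[0, 0, 0, 0, 0], "ty":[0, 0, 0, 0, 0], "tz":[0.001, 0.001, 0.001, 0.001, 0], "drx":[0, 0, 0, 0, 0], "dry":[0, 0, 0, 0, 0], "drz":[0, 0, 0, 0, 0]}}}

```text
time_s: 11.8
ee_pos: [0.59, 0.2257, 0.0914]
eef_rot: [-3.142, -0.0, -3.012]
force: [0.1, 0.8, 0.9]
grip_width: 0.0006
grip_force: 0.0
```

Request:
{"method": "shift_gripper", "body": {"ticks": {"tx":[0, 0, 0], "ty":[0, 0, 0], "tz":[0.001, 0.001, 0], "drx":[0, 0, 0], "dry":[0, 0, 0], "drz":[0, 0, 0]}}}

```text
time_s: 12.1
ee_pos: [0.5901, 0.2258, 0.0902]
eef_rot: [3.142, 0.0, -3.012]
force: [-2.7, -0.9, 7.1]
grip_width: 0.0003
grip_force: 3.7
```

Request:
{"method": "shift_gripper", "body": {"ticks": {"tx":[0, 0, 0], "ty":[0, 0, 0], "tz":[0.001, 0, 0], "drx":[0, 0, 0], "dry":[0, 0, 0], "drz":[0, 0, 0]}}}

```text
time_s: 12.4
ee_pos: [0.5901, 0.2258, 0.0901]
eef_rot: [3.141, 0.001, -3.012]
force: [-7.4, -1.7, 14.5]
grip_width: 0.0006
grip_force: 7.6
```

The force is 14.5 N with no yielding. I'll hold for 1 s and then release.

Request:
{"method": "shift_gripper", "body": {"ticks": {"tx":[0, 0, 0, 0, 0, 0, 0, 0], "ty":[0, 0, 0, 0, 0, 0, 0, 0], "tz":[0, 0, 0, 0, 0, 0, 0, 0], "drx":[0, 0, 0, 0, 0, 0, 0, 0], "dry":[0, 0, 0, 0, 0, 0, 0, 0], "drz":[0, 0, 0, 0, 0, 0, 0, 0]}}}

```text
time_s: 13.2
ee_pos: [0.5902, 0.2258, 0.0901]
eef_rot: [3.141, 0.001, -3.012]
force: [-7.6, -2.6, 15.1]
grip_width: 0.0005
grip_force: 7.6
```

Request:
{"method": "shift_gripper", "body": {"ticks": {"tx":[0, 0, 0, 0, 0, 0.04, 0.04, 0.04, 0.04, 0], "ty":[0, 0, 0, 0, 0, 0, 0, 0, 0, 0], "tz":[-0.001, -0.001, -0.004, -0.03, -0.03, 0, 0, 0, 0, 0], "drx":[0, 0, 0, 0, 0, 0, 0, 0, 0, 0], "dry":[0, 0, 0, 0, 0, 0, 0, 0, 0, 0], "drz":[0, 0, 0, 0, 0, 0, 0, 0, 0, 0]}}}

```text
time_s: 14.2
ee_pos: [0.4279, 0.2047, 0.1544]
eef_rot: [-3.141, -0.001, -3.011]
force: [0.1, 0.2, -0.2]
grip_width: 0.0006
grip_force: 0.0
```

```bash
python3 - <<'E'
from h import *
from station import ctrl, camrig
ims=[]
for n in ["scene","top"]:
    c=camrig.camera(n);np.savez(f"pics/{n}6.npz",**{k:np.array(v) for k,v in c.items()});ims.append(c["pixels"])
    d=cv2.absdiff(c["pixels"],load(n+"5")["pixels"]).max(2)
    print(n,"changed px in wedge/pin area",(d[180:245,250:285]>50).sum() if n=="top" else (d[190:250,225:300]>50).sum())
a=cv2.resize(ims[0][180:280,180:310],None,fx=4,fy=4,interpolation=2);b=cv2.resize(ims[1][150:250,215:285],None,fx=4,fy=4,interpolation=2)
cv2.imwrite("pics/n6.png",np.hstack([a,b]))
E
```

```text
scene changed px in wedge/pin area 0
top changed px in wedge/pin area 362
```

View pics/n6.png

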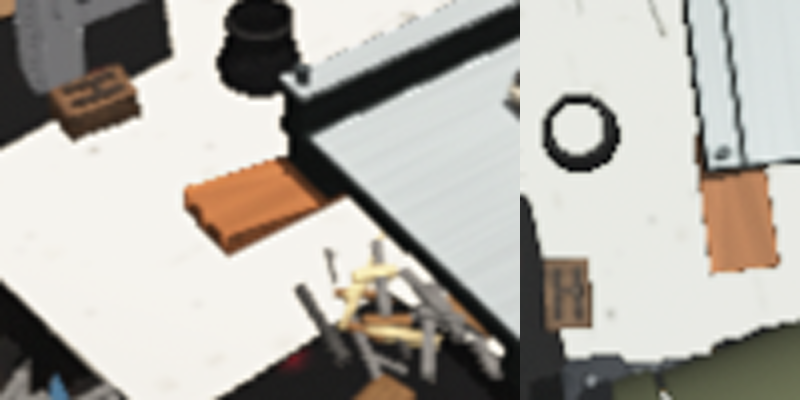

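The wedge at (255,205) and the pin at (303,72) have not moved since before the press. The changed pixels in the top view are the arm. The loose things are where they were, and the robot is clear of everything.

```bash
python3 -c "
from station import ctrl, camrig
print(ctrl.hand_in())"
```

```text
the job is handed in; nothing more can be done
None
```

The wedge is snug under the bare foot (pushed to about 9 N), the press did not rock under about 15 N on the rail corner for roughly a second, and the job is handed in; no verdict was returned.

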